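Make up the swab kit and the water kit

TASK

Make up the two sampling kits from the stock in the middle of the table. Swab kit, in the foam tray with one round hole and a long narrow slot (crossed by a wider finger cut-out): the short specimen cup in the hole and the swab tube lying along the slot. Water kit, in the foam tray with three round holes: the tall specimen cup in the large hole, the dropper bottle in the middle hole and the wide-mouth jar in the small hole at the end; cups, bottle and jar stand upright and all five are fully down in their recesses, and the round tin stays where it stands.

Things in the scene. Friction and masses are not known exactly. Their poses are not given: they have to be found in the camera images.
- water_tray: Fixed grey foam insert (dark recess floors) of the water kit, 230 x 105 x 14 mm, long along x. Origin: centre of its underside, on the table; z up. Three round recesses 10 mm deep (floor 4 mm above the table) in a row on its x axis, y = 0: large hole, 74 mm wide, at x = -70 mm; middle hole, 48 mm wide, at x = +12 mm; end hole, 48 mm wide, at x = +80 mm.
- swab_tray: Fixed grey foam insert (dark recess floors) of the swab kit, 200 x 140 x 14 mm, long along x. Origin: centre of its underside, on the table; z up. Recesses 10 mm deep (floor 4 mm above the table): round hole 74 mm wide at x = -54 mm, y = 0; slot along y, 30 mm wide, 122 mm long, centred at x = +46 mm, y = 0, crossed at mid-length by a finger cut-out as deep (x 0 to 92 mm, y -24 to +24 mm).
- short_cup_center (a point): Short specimen cup with fixed round lid, standing: 58 mm wide at the lid, 44 mm tall. Point: its centre, 22 mm above its underside; z is its upright axis.
- tall_cup_center (a point): Tall specimen cup with fixed round lid, standing: 58 mm wide at the lid, 60 mm tall. Point: its centre, 30 mm above its underside; z is its upright axis.
- dropper_center (a point): Slim brown dropper bottle with black cap, standing: 30 mm wide, 67 mm tall. Point: its centre, 33.5 mm above its underside; z is its upright axis.
- jar_center (a point): Small white wide-mouth jar with ribbed lid, standing: 33 mm wide at the lid, 28 mm at the body, 45 mm tall. Point: its centre, 22.5 mm above its underside; z is its upright axis.
- swab_center (a point): Swab tube lying on the table: 14 mm thick, 103 mm long along its y axis. Point: its centre, 7 mm above the table; it lies flat and does not roll.
- tin_center (a point): Plain round tin with slip lid, 61 mm wide, 36 mm tall, not part of either kit: a bystander among the stock. Point: its centre, 18 mm above its underside.
Things that resemble listed ones, but are neither listed nor needed, are in the scene too. Of the things that look like the part that bears short_cup_center, take the one that is nearest to the robot's base at the start. Leave any blue look-alike of the part that bears jar_center alone.

How it is judged (in metres and radians):
At the end, for the whole second after the job is handed in: All five in their own recesses: within 11 mm of its middle each way (tube 14 mm along the slot), down on the recess floor within 3 mm, cups, bottle and jar upright within 0.1 rad, tube flat and along the slot within 0.2 rad; tin within 30 mm of where it stood (x of tall_cup_center in the frame of water_tray between -0.0815 and -0.0585 m and y of tall_cup_center in the frame of water_tray between -0.0115 and 0.0115 m and z of tall_cup_center in the frame of water_tray below 0.037 m and angle between each of tall_cup_center, dropper_center, jar_center, short_cup_center's own z axis and vertical below 0.1 rad and x of dropper_center in the frame of water_tray between 0.0005 and 0.0235 m and y of dropper_center in the frame of water_tray between -0.0115 and 0.0115 m and z of dropper_center in the frame of water_tray below 0.0405 m and x of jar_center in the frame of water_tray between 0.0685 and 0.0915 m and y of jar_center in the frame of water_tray between -0.0115 and 0.0115 m and z of jar_center in the frame of water_tray below 0.0295 m and x of short_cup_center in the frame of swab_tray between -0.0655 and -0.0425 m and y of short_cup_center in the frame of swab_tray between -0.0115 and 0.0115 m and z of short_cup_center in the frame of swab_tray below 0.029 m and x of swab_center in the frame of swab_tray between 0.0345 and 0.0575 m and y of swab_center in the frame of swab_tray between -0.014 and 0.014 m and z of swab_center in the frame of swab_tray below 0.0145 m and angle between the y axis of swab_center and the y axis of swab_tray, either way round below 0.2 rad and angle between swab_center's own y axis and vertical above 1.5 rad and distance of tin_center from where it was at the start of the episode below 0.03 m); the robot touches nothing.
It fails at once if the tin is knocked or carried away (distance of tin_center from where it was at the start of the episode above 0.04 m).
It also fails if it takes over 109 s, if anything falls off the work surface, if the arm or the gripper's body presses on something with over 40 N, if the wrist force passes 120 N, or if a joint passes its speed limit or range.

ROBOT

A 6-joint arm with a two-finger parallel gripper is mounted at the origin on a cart in front of the work surface, level with it; the furniture and walls round the work are solid. World frame = base frame: x ahead of the robot, y to its left, z up, the work surface at z = 0. Lengths are in m, angles in degrees, forces in N, time in s.
With the tool pointing down it reaches from about 0.25 to 0.775 m from the base axis. Payload 8.9 kg.
Tool frame: the origin (TCP) lies on the centre line of the jaws, within the pads' length; the fingertips stand 17 mm ahead of it and the grasp point (between the pads) lies 2 mm behind it; z points along the fingers, y is the line along which they close (so a half turn about z gives the same grasp; the last joint's range is limited). The gripper opens to 85 mm and grips with 20 to 120 N. Pads are 22 mm wide; open, the fingers measure 114 mm over their backs; the gripper's body (76 mm by 85 mm) begins 54 mm behind the grasp point. The pads swing forward as they close: fully open they stand 13 mm farther back than shut.
Start: joints at [-73.012, 16.656, -8.789, 64.555, 0, 82.019], TCP at [0.222, -0.476, 0.248] pointing down, gripper open.
Joint ranges: [-144.48, 144.48], [-52.06, 99.96], [-74.48, 78.29], [-112.23, 115.85], [-86.99, 84.42], [-180, 180]. Speed limits (degrees/s): [127.2, 127.2, 159.86, 180, 180, 180].

INTERFACE

Orientations are given as [roll, pitch, yaw] about the fixed x, y, z axes, in that order (R = Rz(yaw) Ry(pitch) Rx(roll)).
In Python, from bench import robot gives the robot as it stands.
- The arm moves only by the tool play_rows, never from a script. Its arguments are lists of equal length, an entry for each row: "xyz": the shift along the tool's x, y, z in mm, a list of three; "twist": the turn about the tool's z in degrees; "grip": the finger opening in mm, from 0 to 85.4. A call has 1 to 12 rows; each row is the pose to reach, as a shift and turn from the pose commanded when the call began, along the tool's axes at that moment; what a row does not reach only later rows make up. A row lasts 1/12 s, in which the tool goes at most 41.7 mm and 7.16 degrees, less where a joint would pass 70% of its speed; a pose out of reach is approached as far as the arm can. A call with a gripper value outside its range is refused whole. The fingers move at their own pace and stop on an object; "squeeze" is the grip in N (left out, the last holds). Time passes only in rows, so rows that repeat a pose let the fingers close. It gives the time, the measured TCP pose, the force, the opening and the grip force at its end, in the units of the state.
- robot.state(): the state, without advancing time (a new reading comes with each control period).
- robot.camera(name): name is "scene" or "top" or "wrist"; returns a dict with "color" (420x560x3 uint8, red, green, blue), "fovy" (degrees; the focal length in pixels is half the picture's height over the tangent of half this angle, whatever the lens; pixels are square), "cx", "cy" (the principal point, pixels), "extrinsics" (4x4, takes a point from world to camera coordinates); the wrist camera has in their place "tool_from_camera" (4x4, takes a point from camera to tool coordinates, whose origin is the TCP and whose axes are the flange's). Camera axes: x right, y up, looking along -z (the intrinsics and any distortion apply to the point x, -y, -z); pixel columns grow to the right and rows downward; lengths in m; the calibration is good to about 2 mm. A picture is of the moment at which its call begins: read the wrist's pose just before it. There is no depth.
- robot.hand_in(): hands the job in; it is judged then, once.
Trained networks look in a picture, given as the dict that the camera call returned (one of the last four; its "shot" number tells which), for a name from the list of things; names that differ only in an ending like _2 or _b are one class to them, and where a whole thing is asked for, a point or a joint stands for the part that bears it (a point fixed in the world has none). Each returns a list of dicts, best first, with "confidence" (0 to 1); they miss things now and then, are a little off and sometimes report something else, mostly with a low value. They report only what shows in the picture. A call takes as long as a camera call. They do not tell look-alikes from the thing itself.
- robot.recognise(picture, label): "bbox" ([left, top, right, bottom] in pixels, round what is visible of it).
- robot.spot_point(picture, label): "centre" ([column, row] in pixels: a listed point, or the origin of a listed thing).
The state is a dict: "time": time; "q": joint angles; "dq": joint speeds; "effort": joint torques, N m; "position": TCP position; "eef_rot": TCP orientation; "ft_force": force on the tool from outside, world axes, zero at the start; "wrist_torque": the same for the moment, N m; "grip_width": finger opening in m; "finger_force": force on a finger pad.
Only numpy, scipy, OpenCV 4.12 (cv2) and the standard library are available. Lean on these libraries where they do the work, as an engineer would, in place of code of your own. Each camera call takes 0.05 s, during which the arm holds its last target. There are 200 camera calls.

## Working session

There is one attempt and no reset: what is moved stays moved. The work goes in short steps, Python scripts to look and compute and a tool call to move; the robot and the scene stay as the last step left them, time stands still between calls to the robot, and variables do not carry over. Pictures are saved under pics/ and viewed, at most 19 in all, crops included, and the job is handed in when it is done.

Besides the shell and the picture viewer there is one more tool, called after ">>>" as name(argument=value, ...) on one line, values as JSON. play_rows: Moves the arm, as the interface text tells. Its arguments: {"type":"object","properties":{"xyz":{"type":"array","items":{"type":"array","items":{"type":"number"}}},"twist":{"type":"array","items":{"type":"number"}},"grip":{"type":"array","items":{"type":"number"}},"squeeze":{"type":"number"}},"required":["xyz","twist","grip"]}

```bash
mkdir -p pics; ls; cat > h.py <<'E'
from bench import robot
import numpy as np, cv2
def save(p,n): cv2.imwrite('pics/'+n+'.png',cv2.cvtColor(p['color'],cv2.COLOR_RGB2BGR))
def ray(p,uv,z,T=None):
    f=p['color'].shape[0]/2/np.tan(np.radians(p['fovy'])/2)
    d=np.array([(uv[0]-p['cx'])/f,-(uv[1]-p['cy'])/f,-1])
    M=np.linalg.inv(p['extrinsics']) if T is None else T@p['tool_from_camera']
    o=M[:3,3]; w=M[:3,:3]@d
    return o+w*(z-o[2])/w[2]
E
python3 - <<'E'
from h import *
print({k:v for k,v in robot.state().items()})
t=robot.camera('top'); s=robot.camera('scene'); save(t,'top');save(s,'scene')
print({k:v for k,v in t.items() if k!='color'})
Z=dict(water_tray=0.,swab_tray=0.,short_cup_center=.022,tall_cup_center=.03,dropper_center=.0335,jar_center=.0225,swab_center=.007,tin_center=.018)
for n,z in Z.items():
    for nm,p in (('top',t),('scene',s)):
        for r in robot.spot_point(p,n): print(nm,n,np.round(r['centre']),round(r['confidence'],2),np.round(ray(p,r['centre'],z),3))
E
```

```text
pics
{'time': 0.0, 'q': array([-7.30119056e+01,  1.66901317e+01, -8.82982251e+00,  6.45539309e+01,
        1.80746210e-03,  8.20192671e+01]), 'dq': array([ 0.08842258,  0.02259159,  0.02685617,  0.07799454,  0.05772403,
       -0.08596887]), 'effort': array([ 5.29751123e-04, -5.37140751e+01,  3.31368220e+01,  1.57056801e-02,
       -2.61555542e-04,  3.45713474e-06]), 'position': array([ 0.22151517, -0.47553944,  0.24772949]), 'eef_rot': array([-1.79927081e+02, -1.20481725e-02,  2.49688184e+01]), 'ft_force': array([-0.26955514, -0.14165436,  0.53241337]), 'wrist_torque': array([-0.0007115 , -0.0204361 , -0.06102547]), 'finger_force': 0.0, 'grip_width': 0.08502355938125637}
{'fovy': 48.41910756226946, 'cx': 278.90005781935463, 'cy': 215.46624422010484, 'extrinsics': array([[ 0.01285748, -0.99966903,  0.02228267,  0.04475086],
       [ 0.98465345,  0.01653693,  0.17373578, -0.57493911],
       [-0.17404676,  0.0197069 ,  0.98454018, -1.44951822],
       [ 0.        ,  0.        ,  0.        ,  1.        ]]), 'shot': 1}
top water_tray [209. 248.] 0.95 [0.47 0.28 0.  ]
scene water_tray [2
[... 528 characters left out ...]
 293.] 0.86 [0.738 0.43  0.022]
top tall_cup_center [292. 253.] 0.75 [0.457 0.011 0.03 ]
scene tall_cup_center [325. 214.] 0.79 [0.463 0.007 0.03 ]
top dropper_center [292. 207.] 0.65 [0.606 0.01  0.034]
scene dropper_center [275. 195.] 0.71 [0.607 0.014 0.033]
top jar_center [258. 281.] 0.64 [0.365 0.117 0.022]
top jar_center [258. 256.] 0.52 [0.446 0.118 0.022]
scene jar_center [340. 260.] 0.75 [0.374 0.116 0.022]
scene jar_center [315. 244.] 0.54 [0.445 0.104 0.023]
top swab_center [328. 206.] 0.53 [ 0.617 -0.11   0.007]
scene swab_center [351. 158.] 0.69 [ 0.502 -0.267  0.007]
scene swab_center [291. 174.] 0.58 [ 0.626 -0.112  0.007]
top tin_center [328. 250.] 0.68 [ 0.467 -0.107  0.018]
```

```bash
python3 - <<'E'
import cv2
a=cv2.imread('pics/top.png')[130:310,130:450]
cv2.imwrite('pics/topc.png',cv2.resize(a,None,fx=2.5,fy=2.5,interpolation=cv2.INTER_CUBIC))
E
```

```text
(no output)
```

View pics/topc.png

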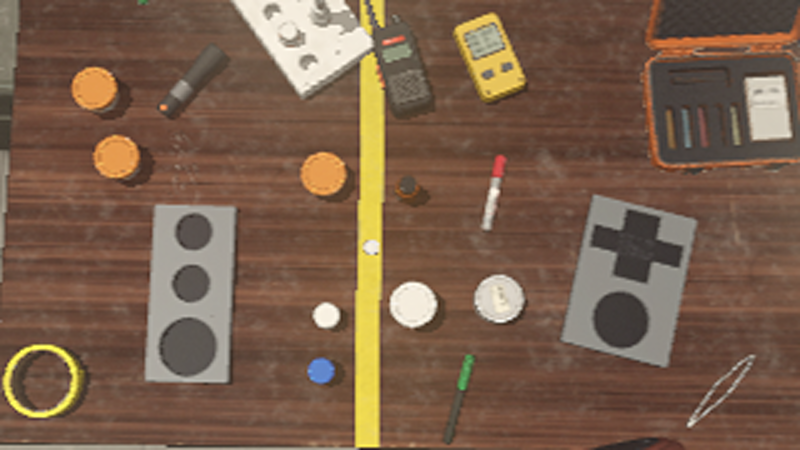

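View pics/scene.png

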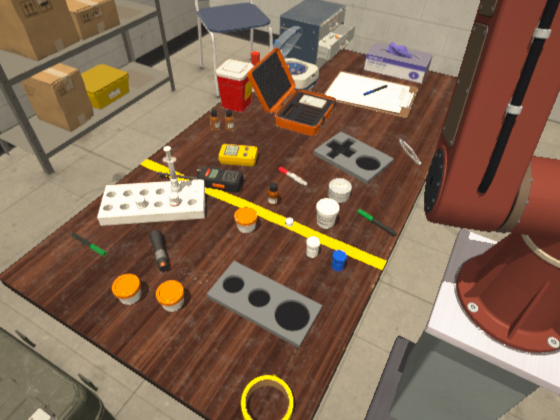

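The orange-lidded cups are at top pixels (168,166), (177,193) and (260,200). The last is nearest the base, at r≈0.64 m against 0.74 m and more for the others. The white jar is at (260,256) and the blue one at (258,278). The tall white cup is at (295,252) and the tin at (330,249). The red-capped swab is at (327,206) and the dropper at (293,205). In the scene picture, the tall cup is at (327,213) and the tin at (340,188), which agrees. Next I fit the trays and enlarge a crop of the stock.

```bash
python3 - <<'E'
from h import *
t=robot.camera('top'); im=t['color']
g=cv2.cvtColor(im,cv2.COLOR_RGB2HSV)
for n,(x0,y0,x1,y1) in dict(water=(180,205,230,288),swab=(350,203,413,282)).items():
    c=g[y0:y1,x0:x1]; up=8
    S=cv2.resize(c[...,1],None,fx=up,fy=up,interpolation=cv2.INTER_CUBIC); V=cv2.resize(c[...,2],None,fx=up,fy=up,interpolation=cv2.INTER_CUBIC)
    grey=((S<60)&(V>90)).astype(np.uint8)
    cs,h=cv2.findContours(grey,cv2.RETR_CCOMP,cv2.CHAIN_APPROX_NONE)
    conv=lambda p:(np.array(p)+.5)/up-.5+[x0,y0]
    for k,a in enumerate(cs):
        if cv2.contourArea(a)<64*25: continue
        r=cv2.minAreaRect(a); B=np.array([ray(t,conv(q),.014)[:2] for q in cv2.boxPoints(r)])
        m=cv2.moments(a); 
        print(n,'outer' if h[0][k][3]<0 else 'hole','rectc',B.mean(0).round(4),'cent',ray(t,conv([m['m10']/m['m00'],m['m01']/m['m00']]),.014)[:2].round(4),'sides',np.linalg.norm(B[1]-B[0]).round(3),np.linalg.norm(B[2]-B[1]).round(3),'ang',np.degrees(np.arctan2(*(B[1]-B[0])[::-1])).round(1))
a=cv2.cvtColor(im,cv2.COLOR_RGB2BGR)[188:292,240:350]
cv2.imwrite('pics/stock.png',cv2.resize(a,None,fx=5.5,fy=5.5,interpolation=cv2.INTER_CUBIC))
E
```

```text
water outer rectc [0.4864 0.288 ] cent [0.4859 0.2881] sides 0.034 0.039 ang -84.8
water outer rectc [0.474 0.288] cent [0.472  0.2874] sides 0.233 0.112 ang 0.3
water hole rectc [0.4128 0.3001] cent [0.4148 0.3063] sides 0.072 0.044 ang -37.4
water hole rectc [0.4866 0.2886] cent [0.4864 0.2887] sides 0.045 0.046 ang -73.3
water hole rectc [0.5541 0.2875] cent [0.5541 0.2878] sides 0.046 0.044 ang 2.4
swab outer rectc [ 0.4992 -0.2844] cent [ 0.4982 -0.2835] sides 0.205 0.148 ang -13.4
swab hole rectc [ 0.4473 -0.2712] cent [ 0.4472 -0.2712] sides 0.073 0.072 ang -1.1
swab hole rectc [ 0.5447 -0.2946] cent [ 0.5446 -0.2947] sides 0.097 0.109 ang -51.9
```

View pics/stock.png

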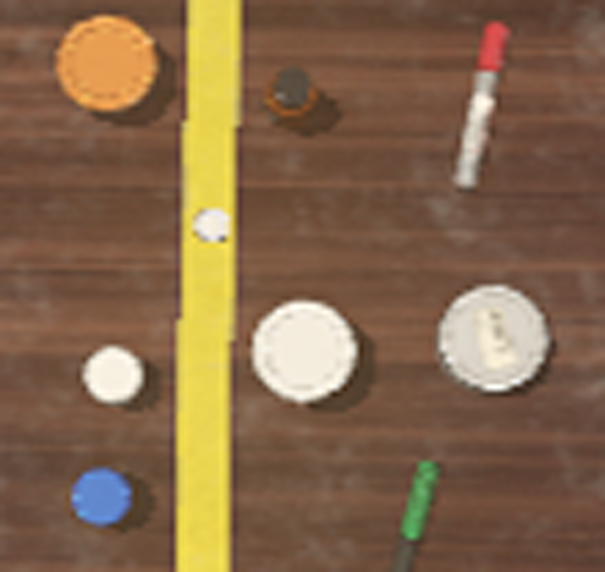

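The crop confirms the parts: orange cup (107,63), dropper (293,87), tall white cup (304,351), tin with label (494,338), white jar (113,375), blue jar (102,497), and swab from (495,27) to (465,185). I compute positions from the lid centres at lid height.

```bash
python3 - <<'E'
from h import *
t=robot.camera('top')
for n,uv,z in (('short',(107,63),.044),('drop',(293,87),.067),('tall',(304,351),.06),('jar',(113,375),.045),('tin',(494,338),.036),('sw1',(495,24),.01),('sw2',(465,186),.01),('orng_r',(157,63),.044)):
    print(n,ray(t,((uv[0]+.5)/5.5-.5+240,(uv[1]+.5)/5.5-.5+188),z)[:2].round(4))
E
```

```text
short [0.6282 0.1182]
drop [0.611  0.0096]
tall [0.4584 0.0017]
jar [0.4444 0.111 ]
tin [ 0.47   -0.1104]
sw1 [ 0.6637 -0.1156]
sw2 [ 0.5639 -0.0969]
orng_r [0.6287 0.0887]
```

>>> play_rows(xyz=[[40,-13,0],[80,-26,0],[120,-40,0],[160,-53,0],[200,-66,0],[240,-79,0],[280,-92,0],[320,-106,0],[360,-119,0],[395,-131,0],[430,-142,0],[460,-152,0]], twist=[-7,-14,-21,-28,-35,-42,-49,-56,-63,-70,-77,-84], grip=[40,40,40,40,40,40,40,40,40,40,40,40], squeeze=40)

```text
time: 2.0
position: [0.5761, -0.1418, 0.2483]
eef_rot: [180.0, 0.0, 109.4]
ft_force: [0.9, -1.0, 0.1]
grip_width: 0.04
finger_force: 0.0
```

```bash
cat >> h.py <<'E'
from scipy.spatial.transform import Rotation as Ro
def Tst():
    s=robot.state(); T=np.eye(4); T[:3,:3]=Ro.from_euler('xyz',s['eef_rot'],degrees=True).as_matrix(); T[:3,3]=s['position']; return T
def go(x,y,z,yaw):
    T=Tst(); c=T[:3,:3].T@(np.array([x,y,z])-T[:3,3])*1000
    tw=-(yaw-robot.state()['eef_rot'][2]); tw=(tw+180)%360-180
    print('pos',T[:3,3].round(4),robot.state()['eef_rot'].round(1),'q6',robot.state()['q'][5].round(1),'t',robot.state()['time'],'-> shift',c.round(1),'twist',round(tw,1))
E
python3 -c "
from h import *
go(.614,-.106,.15,169.4)"
```

```text
pos [ 0.5761 -0.1418  0.2483] [180.    0.  109.4] q6 49.7 t 2.0 -> shift [21.2 47.6 98.3] twist -60.0
```

>>> play_rows(xyz=[[5,10,20],[10,20,45],[15,30,65],[18,40,80],[21,48,98],[21,48,98],[21,48,98],[21,48,98],[21,48,98],[21,48,98],[21,48,98]], twist=[-7,-14,-21,-28,-35,-42,-49,-55,-60,-60,-60], grip=[40,40,40,40,40,40,40,40,40,40,40])

```text
time: 2.92
position: [0.613, -0.1085, 0.1502]
eef_rot: [180.0, -0.0, 168.8]
ft_force: [-0.4, 0.4, -0.3]
grip_width: 0.0404
finger_force: 0.0
```

```bash
python3 - <<'E'
from h import *
T=Tst(); p=robot.camera('wrist'); save(p,'w1')
for r in robot.spot_point(p,'swab_center'): print(r, ray(p,r['centre'],.007,T).round(4))
print(p['tool_from_camera'].round(3),p['fovy'])
E
```

```text
{'centre': [288.4, 209.8], 'confidence': 0.94} [ 0.6144 -0.1049  0.007 ]
[[-0.001  0.95   0.311  0.081]
 [ 1.     0.001 -0.    -0.001]
 [-0.001  0.311 -0.95  -0.126]
 [ 0.     0.     0.     1.   ]] 59.853820097959556
```

View pics/w1.png

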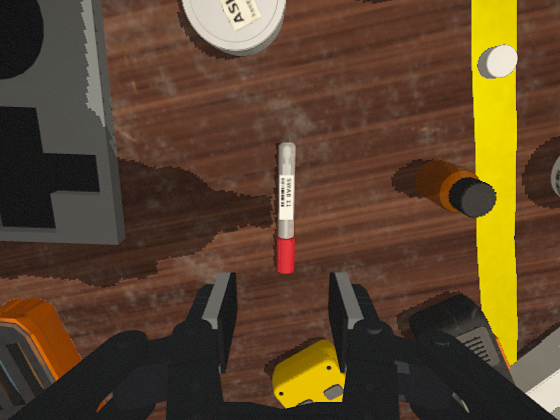

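The swab is upright in the picture along column 287 (rows 143–273), so it lies along tool x. Descending to grasp it.

>>> play_rows(xyz=[[0,3,35],[0,3,70],[0,3,100],[0,3,120],[0,3,130],[0,3,130],[0,3,130],[0,3,130],[0,3,130],[0,3,130],[0,3,110],[0,3,75]], twist=[0,0,0,0,0,0,0,0,0,0,0,0], grip=[40,40,40,40,40,40,5,5,5,5,5,5], squeeze=40)

```text
time: 4.02
position: [0.6113, -0.1049, 0.0735]
eef_rot: [180.0, -0.3, 169.0]
ft_force: [0.3, 0.2, -0.6]
grip_width: 0.009
finger_force: 40.4
```

```bash
python3 - <<'E'
from h import *
print(robot.state()['grip_width'],robot.state()['finger_force'])
go(.5446,-.2947,.10,256.4)
E
```

```text
0.008978357037857215 40.37235975265503
pos [ 0.6113 -0.1049  0.0735] [180.   -0.3 169. ] q6 -5.4 t 4.0167 -> shift [  29.3 -199.   -26.5] twist -87.4
```

>>> play_rows(xyz=[[3,-20,-20],[6,-40,-26],[9,-60,-26],[12,-85,-26],[15,-110,-26],[18,-135,-26],[22,-160,-26],[26,-180,-26],[29,-195,-26],[29,-199,-26],[29,-199,-26],[29,-199,-26]], twist=[-7,-14,-21,-28,-35,-42,-49,-56,-63,-70,-77,-84], grip=[5,5,5,5,5,5,5,5,5,5,5,5])

```text
time: 5.02
position: [0.5471, -0.2962, 0.1022]
eef_rot: [-179.9, -0.0, -106.8]
ft_force: [0.5, -0.4, -0.3]
grip_width: 0.0088
finger_force: 40.4
```

```bash
python3 - <<'E'
from h import *
go(.5446,-.2947,.030,256.4)
T=Tst(); p=robot.camera('wrist'); save(p,'w2')
for r in robot.spot_point(p,'swab_tray'): print(r, ray(p,r['centre'],.0,T).round(4))
E
```

```text
pos [ 0.5471 -0.2962  0.1022] [-179.9   -0.  -106.8] q6 -108.4 t 5.0167 -> shift [-0.7  2.9 72.2] twist -3.2
{'centre': [350.7, 224.0], 'confidence': 0.88} [ 0.5021 -0.2842  0.    ]
```

View pics/w2.png

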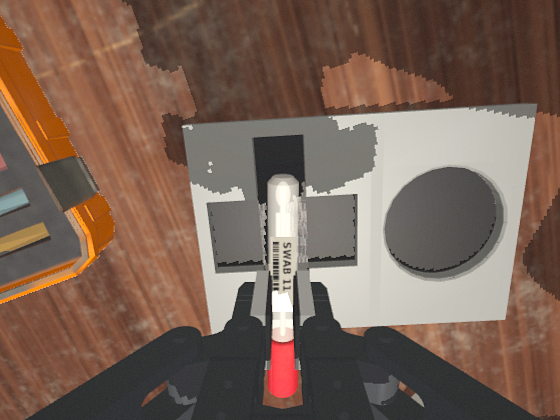

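The tube is held at the middle and aligned with the slot. Lowering and releasing it.

>>> play_rows(xyz=[[0,2,20],[0,2,40],[0,2,55],[0,2,68],[0,2,77],[0,2,77],[0,2,77],[0,2,77],[0,2,77],[0,2,60],[0,2,20],[0,2,-20]], twist=[-3,-3,-3,-3,-3,-3,-3,-3,-3,-3,-3,-3], grip=[5,5,5,5,5,5,28,28,28,28,28,28])

```text
time: 6.12
position: [0.5441, -0.294, 0.1217]
eef_rot: [179.8, 0.1, -104.1]
ft_force: [1.2, -0.8, 0.5]
grip_width: 0.0281
finger_force: 0.0
```

```bash
python3 - <<'E'
from h import *
T=Tst(); p=robot.camera('wrist'); save(p,'w3')
for r in robot.spot_point(p,'swab_center'): print(r, ray(p,r['centre'],.011,T).round(4))
go(.628,.118,.15,180)
E
```

```text
{'centre': [277.8, 224.4], 'confidence': 0.77} [ 0.5459 -0.2924  0.011 ]
pos [ 0.5486 -0.2971  0.1285] [-179.4   -0.2 -104.1] q6 -111.1 t 6.2167 -> shift [-421.8   23.7  -23.4] twist 75.9
```

View pics/w3.png

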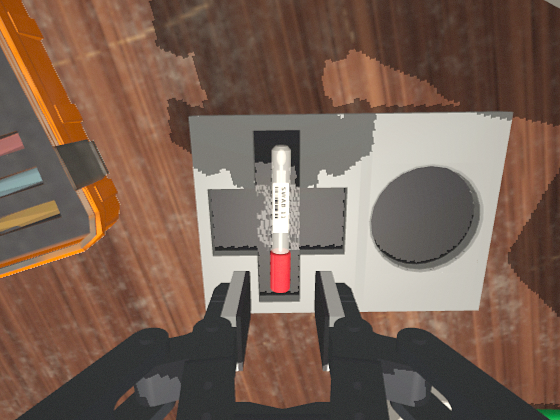

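The tube lies in the slot. Slot rows run 130–300 and tube rows 146–292. Next is the short cup.

>>> play_rows(xyz=[[-30,2,-30],[-70,4,-40],[-110,6,-40],[-150,8,-40],[-190,10,-40],[-230,12,-40],[-270,15,-40],[-310,18,-40],[-350,20,-40],[-390,22,-40],[-422,24,-40],[-422,24,-40]], twist=[7,14,21,28,35,42,49,56,63,70,76,76], grip=[80,80,80,80,80,80,80,80,80,80,80,80])

```text
time: 7.22
position: [0.6247, 0.127, 0.1617]
eef_rot: [179.9, 0.1, 179.7]
ft_force: [-0.7, -1.2, -0.4]
grip_width: 0.0799
finger_force: 0.0
```

```bash
python3 - <<'E'
from h import *
T=Tst(); p=robot.camera('wrist'); save(p,'w4')
for n,z in (('short_cup_center',.022),('dropper_center',.0335),('tall_cup_center',.03),('jar_center',.0225)):
  for r in robot.spot_point(p,n): print(n,r, ray(p,r['centre'],z,T).round(4))
go(.628,.118,.034,180)
E
```

```text
short_cup_center {'centre': [121.8, 197.7], 'confidence': 0.75} [0.614  0.0061 0.022 ]
short_cup_center {'centre': [271.9, 211.0], 'confidence': 0.65} [0.6253 0.1188 0.022 ]
dropper_center {'centre': [118.7, 198.4], 'confidence': 0.87} [0.6115 0.009  0.0335]
pos [0.6241 0.1195 0.1615] [-180.   -0.  180.] q6 4.3 t 7.4667 -> shift [ -3.9  -1.4 127.5] twist -0.0
```

View pics/w4.png

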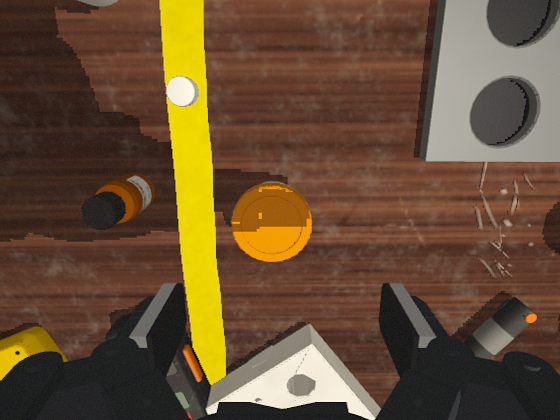

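The orange cup lid is at (272,222), inside the jaw span, and the dropper cap is at (103,211). Going down to grasp the cup.

>>> play_rows(xyz=[[-2,-1,40],[-3,-1,75],[-3,-1,105],[-3,-1,122],[-3,-1,130],[-3,-1,130],[-3,-1,130],[-3,-1,130],[-3,-1,130],[-3,-1,130],[-3,-1,110],[-3,-1,80]], twist=[0,0,0,0,0,0,0,0,0,0,0,0], grip=[80,80,80,80,80,50,50,50,50,50,50,50], squeeze=50)

```text
time: 8.47
position: [0.6253, 0.1193, 0.0799]
eef_rot: [-180.0, -0.3, 180.0]
ft_force: [-0.0, 0.6, 0.0]
grip_width: 0.055
finger_force: 53.1
```

```bash
python3 - <<'E'
from h import *
print(robot.state()['grip_width'],robot.state()['finger_force'])
go(.4473,-.2712,.13,167)
E
```

```text
0.05504928394028803 53.06279031243321
pos [0.6253 0.1193 0.0799] [-180.    -0.3  180. ] q6 4.3 t 8.4667 -> shift [ 178.  -390.6  -49.2] twist 13.0
```

>>> play_rows(xyz=[[0,0,-35],[10,-20,-50],[26,-58,-50],[42,-96,-50],[60,-134,-50],[78,-172,-50],[96,-210,-50],[114,-248,-50],[132,-286,-50],[150,-324,-50],[164,-358,-50],[178,-390,-50]], twist=[0,3,6,9,13,13,13,13,13,13,13,13], grip=[50,50,50,50,50,50,50,50,50,50,50,50])

```text
time: 9.47
position: [0.4481, -0.2727, 0.1323]
eef_rot: [-179.9, 0.1, 166.9]
ft_force: [0.6, -0.7, -1.0]
grip_width: 0.0548
finger_force: 53.1
```

```bash
python3 - <<'E'
from h import *
p=robot.camera('wrist')
T=Tst(); p=robot.camera('wrist'); save(p,'w5')
for n,z in (('swab_tray',0),('short_cup_center',.12)):
  for r in robot.spot_point(p,n): print(n,r, ray(p,r['centre'],z,T).round(4))
go(.4473,-.2712,.037,167)
print(robot.state()['grip_width'],robot.state()['finger_force'])
E
```

```text
short_cup_center {'centre': [281.8, 302.7], 'confidence': 0.75} [ 0.449  -0.2798  0.12  ]
pos [ 0.4488 -0.2712  0.1318] [-1.800e+02  1.000e-01  1.668e+02] q6 -26.0 t 9.6667 -> shift [ 1.5 -0.3 94.8] twist -0.2
0.05482471620809209 53.10527365512826
```

View pics/w5.png

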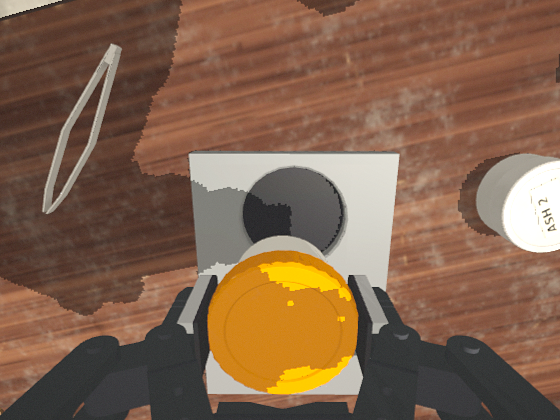

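```bash
python3 - <<'E'
from h import *
T=Tst(); p=robot.camera('wrist'); print(p['cx'],p['cy'])
print(ray(p,(294,213),.010,T),ray(p,(282,322),T[2,3]+.011,T))
for c in ((190,153),(398,154)): print(ray(p,c,.014,T))
E
```

```text
282.24122694314525 217.29769733805782
[ 0.44726791 -0.26330886  0.01      ] [ 0.44525306 -0.27163177  0.14283875]
[ 0.38939094 -0.32128512  0.014     ]
[ 0.42168724 -0.18677501  0.014     ]
```

```bash
python3 - <<'E'
from h import *
T=Tst(); p=robot.camera('wrist'); s=robot.camera('scene'); t=robot.camera('top')
print(T[:3,3],robot.state()['eef_rot'],robot.state()['time'])
print('tin wrist',ray(p,(534,203),.036,T)); 
for nm,q in (('top',t),('scene',s)):
  for r in robot.spot_point(q,'swab_tray'): print(nm,r,ray(q,r['centre'],0))
print('scene hole',ray(s,(368,164),.012))
im=cv2.imread('pics/scene.png')[120:190,305:405]
big=cv2.resize(im,None,fx=4,fy=4,interpolation=cv2.INTER_CUBIC)
w=cv2.cvtColor(p['color'],cv2.COLOR_RGB2BGR)[130:270,170:420]; w=cv2.resize(w,(400,224))
cv2.imwrite('pics/cmp.png',np.vstack([big,w]))
E
```

```text
[ 0.44908482 -0.27025653  0.13172194] [1.79990578e+02 6.98977804e-03 1.67073744e+02] 9.8667
tin wrist [ 0.46731901 -0.11223498  0.036     ]
top {'centre': [379.4, 241.2], 'confidence': 0.79} [ 0.5023053  -0.28078498  0.        ]
scene {'centre': [350.9, 157.7], 'confidence': 0.77} [ 0.50566844 -0.2789078   0.        ]
scene hole [ 0.44607761 -0.2623082   0.012     ]
```

View pics/cmp.png

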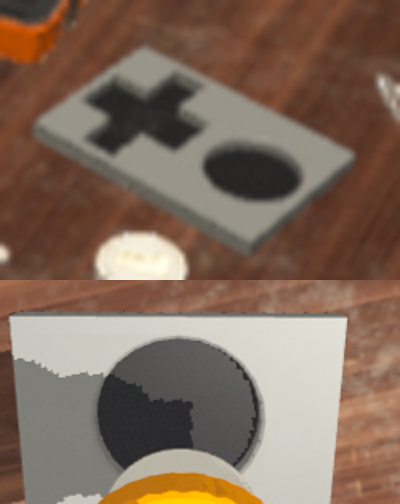

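Top-camera points away from the image centre look pushed outward by about 7 mm, which suggests lens distortion. The near-centre wrist view and the scene view agree on the hole at about (0.449, -0.264), so I trust those.

>>> play_rows(xyz=[[2,5,25],[2,5,50],[2,5,70],[2,5,82],[2,5,88],[2,5,92],[2,5,95],[2,5,95],[2,5,95]], twist=[0,0,0,0,0,0,0,0,0], grip=[50,50,50,50,50,50,50,50,50])

```text
time: 10.72
position: [0.4488, -0.2653, 0.0371]
eef_rot: [-180.0, 0.1, 167.0]
ft_force: [0.7, -1.2, -0.1]
grip_width: 0.055
finger_force: 53.1
```

>>> play_rows(xyz=[[0,0,1],[0,0,1],[0,0,1],[0,0,1],[0,0,-25],[0,0,-60],[0,0,-95],[0,0,-120],[0,0,-120],[0,0,-120]], twist=[0,0,0,0,0,0,0,0,0,0], grip=[50,75,75,75,75,75,75,75,75,75])

```text
time: 11.55
position: [0.4491, -0.2658, 0.1577]
eef_rot: [-179.9, 0.2, 167.0]
ft_force: [-0.5, 0.9, -1.0]
grip_width: 0.0749
finger_force: 0.0
```

```bash
python3 - <<'E'
from h import *
T=Tst(); p=robot.camera('wrist'); save(p,'w6')
for n,z in (('swab_tray',0),('short_cup_center',.026),('swab_center',.011)):
  for r in robot.spot_point(p,n): print(n,r, ray(p,r['centre'],z,T).round(4))
go(.4584,.0017,.16,180)
E
```

```text
swab_tray {'centre': [274.1, 265.1], 'confidence': 0.96} [ 0.5009 -0.2862  0.    ]
short_cup_center {'centre': [282.5, 213.6], 'confidence': 0.77} [ 0.4494 -0.2669  0.026 ]
swab_center {'centre': [276.6, 317.3], 'confidence': 0.58} [ 0.5446 -0.2942  0.011 ]
pos [ 0.4475 -0.2646  0.1551] [ 1.799e+02 -1.000e-01  1.670e+02] q6 -25.6 t 11.75 -> shift [ 49.4 261.9  -4.6] twist -13.0
```

View pics/w6.png

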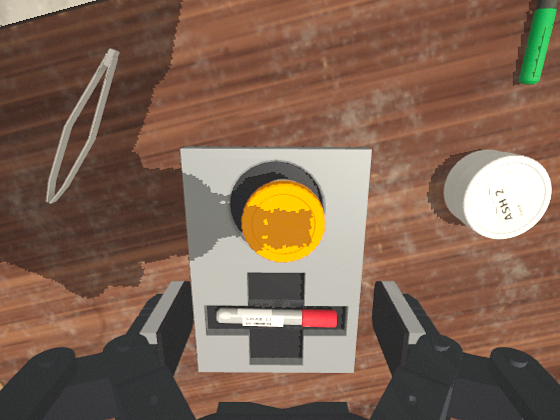

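The cup is in the hole, a few mm right of its middle. A later, settled frame agrees with the top-camera estimate, so the offset came from taking a picture before the arm had settled. I'll trust the top estimates and let the arm settle. Next is the tall cup.

>>> play_rows(xyz=[[7,38,-5],[14,76,-5],[21,114,-5],[28,152,-5],[35,190,-5],[42,225,-5],[49,255,-5],[49,262,-5],[49,262,-5],[49,262,-5],[49,262,-5],[49,262,-5]], twist=[-5,-10,-13,-13,-13,-13,-13,-13,-13,-13,-13,-13], grip=[83,83,83,83,83,83,83,83,83,83,83,83])

```text
time: 12.75
position: [0.4595, 0.0, 0.161]
eef_rot: [-180.0, -0.0, 179.9]
ft_force: [0.0, 0.2, -0.2]
grip_width: 0.0827
finger_force: 0.0
```

```bash
python3 - <<'E'
from h import *
T=Tst(); p=robot.camera('wrist'); save(p,'w7')
for n,z in (('tall_cup_center',.03),('tin_center',.018),('jar_center',.0225)):
  for r in robot.spot_point(p,n): print(n,r, ray(p,r['centre'],z,T).round(4))
h=cv2.cvtColor(p['color'],cv2.COLOR_RGB2HSV)
go(.4584,.0017,.048,180)
E
```

```text
tall_cup_center {'centre': [288.7, 211.7], 'confidence': 0.57} [0.4577 0.0041 0.03  ]
tin_center {'centre': [143.4, 226.1], 'confidence': 0.62} [ 0.4728 -0.1093  0.018 ]
jar_center {'centre': [454.8, 89.4], 'confidence': 0.87} [0.3728 0.1178 0.0225]
jar_center {'centre': [432.8, 194.3], 'confidence': 0.86} [0.4468 0.112  0.0225]
jar_center {'centre': [296.7, 387.3], 'confidence': 0.24} [0.6255 0.0118 0.0225]
pos [0.4595 0.0005 0.1613] [-180.    -0.   179.9] q6 -9.0 t 12.95 -> shift [  1.1   1.2 113.3] twist -0.1
```

View pics/w7.png

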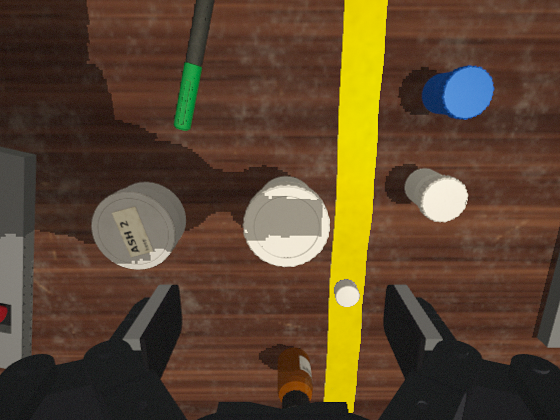

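The tall cup lid is at (287,225), the tin at (138,225) with clearance, the white jar at (443,198) and the blue one at (465,92). Descending on the tall cup.

>>> play_rows(xyz=[[1,3,40],[1,3,75],[1,3,100],[1,3,110],[1,3,114],[1,3,114],[1,3,114],[1,3,114],[1,3,114],[1,3,114],[1,3,80],[1,3,40]], twist=[0,0,0,0,0,0,0,0,0,0,0,0], grip=[83,83,83,83,83,50,50,50,50,50,50,50])

```text
time: 13.95
position: [0.4566, 0.0045, 0.121]
eef_rot: [180.0, -0.2, 180.0]
ft_force: [1.2, -0.3, -0.7]
grip_width: 0.0548
finger_force: 53.3
```

```bash
python3 - <<'E'
from h import *
print(robot.state()['grip_width'],robot.state()['finger_force'])
go(.4045,.289,.14,180)
E
```

```text
0.05477995488317621 53.30018978915177
pos [0.4566 0.0045 0.121 ] [180.   -0.2 180. ] q6 -8.6 t 13.95 -> shift [ 52.3 284.5 -18.6] twist -0.0
```

>>> play_rows(xyz=[[5,35,-18],[12,75,-18],[20,115,-18],[28,155,-18],[36,195,-18],[44,235,-18],[50,265,-18],[52,284,-18],[52,284,-18],[52,284,-18],[52,284,-18],[52,284,-18]], twist=[0,0,0,0,0,0,0,0,0,0,0,0], grip=[50,50,50,50,50,50,50,50,50,50,50,50])

```text
time: 14.95
position: [0.4069, 0.2874, 0.1395]
eef_rot: [-180.0, 0.0, 179.9]
ft_force: [0.1, 0.6, -0.9]
grip_width: 0.0548
finger_force: 53.3
```

>>> play_rows(xyz=[[0,0,0],[0,0,0],[0,0,0]], twist=[0,0,0], grip=[50,50,50])

```text
time: 15.2
position: [0.4069, 0.2877, 0.1394]
eef_rot: [180.0, 0.0, 179.9]
ft_force: [-0.0, 0.3, -0.1]
grip_width: 0.0548
finger_force: 53.3
```

```bash
python3 - <<'E'
from h import *
T=Tst(); p=robot.camera('wrist'); save(p,'w8')
for n,z in (('water_tray',0),):
  for r in robot.spot_point(p,n): print(n,r, ray(p,r['centre'],z,T).round(4))
go(.4045,.289,.0525,180)
E
```

```text
pos [0.4068 0.2879 0.1393] [-180.    -0.   179.9] q6 26.9 t 15.3 -> shift [ 2.3  1.1 86.8] twist -0.1
```

View pics/w8.png

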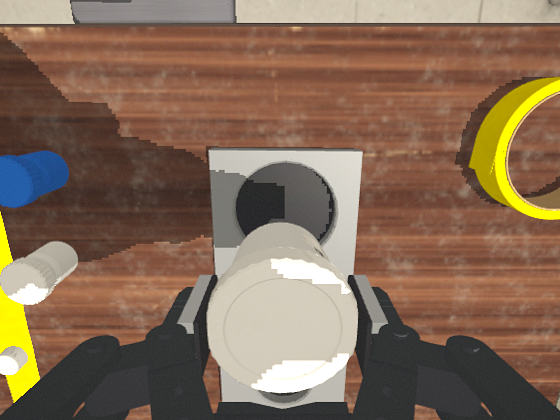

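The hole spans columns 236–337 (centre 286) and the tray's near edge is at row 151. That puts the hole at about (0.405, 0.290). Lowering the cup.

>>> play_rows(xyz=[[2,2,25],[2,2,50],[2,2,65],[2,2,75],[2,2,82],[2,2,87],[2,2,87],[2,2,87],[2,2,87]], twist=[0,0,0,0,0,0,0,0,0], grip=[50,50,50,50,50,50,50,50,50])

```text
time: 16.05
position: [0.4052, 0.2905, 0.0528]
eef_rot: [180.0, 0.1, 180.0]
ft_force: [0.5, 0.8, -1.3]
grip_width: 0.0549
finger_force: 53.1
```

>>> play_rows(xyz=[[0,0,1],[0,0,1],[0,0,1],[0,0,1],[0,0,-25],[0,0,-60],[0,0,-95],[0,0,-115],[0,0,-115],[0,0,-115],[0,0,-115],[0,0,-115]], twist=[0,0,0,0,0,0,0,0,0,0,0,0], grip=[50,75,75,75,75,75,75,75,75,75,75,75])

```text
time: 17.05
position: [0.4038, 0.2898, 0.166]
eef_rot: [-179.9, -0.1, 180.0]
ft_force: [-0.0, -0.5, -0.3]
grip_width: 0.0748
finger_force: 0.0
```

```bash
python3 - <<'E'
from h import *
T=Tst(); p=robot.camera('wrist'); save(p,'w9')
for n,z in (('water_tray',0),('tall_cup_center',.034)):
  for r in robot.spot_point(p,n): print(n,r, ray(p,r['centre'],z,T).round(4))
go(.6113,.0093,.18,180)
E
```

```text
water_tray {'centre': [281.3, 276.5], 'confidence': 0.75} [0.4729 0.2881 0.    ]
tall_cup_center {'centre': [284.9, 215.4], 'confidence': 0.82} [0.405 0.291 0.034]
pos [0.404  0.2899 0.1662] [-1.799e+02 -1.000e-01  1.800e+02] q6 27.3 t 17.2 -> shift [-207.4 -280.5  -13.9] twist -0.0
```

View pics/w9.png

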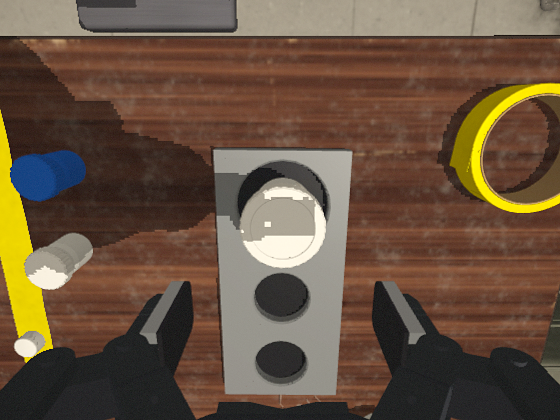

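The tall cup is centred in the large hole. Next is the dropper.

>>> play_rows(xyz=[[-20,-30,-14],[-40,-58,-14],[-62,-88,-14],[-84,-118,-14],[-106,-148,-14],[-128,-178,-14],[-150,-208,-14],[-172,-236,-14],[-195,-264,-14],[-207,-280,-14],[-207,-280,-14],[-207,-280,-14]], twist=[0,0,0,0,0,0,0,0,0,0,0,0], grip=[60,60,60,60,60,60,60,60,60,60,60,60])

```text
time: 18.2
position: [0.6114, 0.0093, 0.1802]
eef_rot: [180.0, -0.1, 179.9]
ft_force: [-0.0, 0.6, -0.4]
grip_width: 0.0602
finger_force: 0.0
```

>>> play_rows(xyz=[[0,0,0],[0,0,0],[0,0,0]], twist=[0,0,0], grip=[60,60,60])

```text
time: 18.45
position: [0.6109, 0.0112, 0.1814]
eef_rot: [180.0, -0.0, -180.0]
ft_force: [-0.2, 0.6, -0.6]
grip_width: 0.0602
finger_force: 0.0
```

```bash
python3 - <<'E'
from h import *
T=Tst(); p=robot.camera('wrist'); save(p,'w10')
for n,z in (('dropper_center',.0335),):
  for r in robot.spot_point(p,n): print(n,r, ray(p,r['centre'],z,T).round(4))
  for r in robot.recognise(p,n): print(n,r, ray(p,[(r['bbox'][0]+r['bbox'][2])/2,r['bbox'][3]],.067,T).round(4))
go(.6113,.0093,.04,180)
E
```

```text
dropper_center {'centre': [281.8, 212.0], 'confidence': 0.62} [0.6146 0.0102 0.0335]
dropper_center {'bbox': [264.7, 182.6, 299.2, 237.0], 'confidence': 0.6} [0.6227 0.0104 0.067 ]
pos [0.6112 0.0108 0.1815] [ 180.    0. -180.] q6 -5.9 t 18.6 -> shift [ -0.   -1.5 141.5] twist 0.0
```

>>> play_rows(xyz=[[-1,-1,40],[-2,-1,80],[-2,-1,115],[-2,-1,138],[-2,-1,147],[-2,-1,147],[-2,-1,147],[-2,-1,147],[-2,-1,147],[-2,-1,147],[-2,-1,110],[-2,-1,70]], twist=[0,0,0,0,0,0,0,0,0,0,0,0], grip=[60,60,60,60,60,20,20,20,20,20,20,20])

```text
time: 19.6
position: [0.6116, 0.0093, 0.1107]
eef_rot: [180.0, -0.3, 180.0]
ft_force: [1.3, -0.7, -0.4]
grip_width: 0.0274
finger_force: 49.6
```

```bash
python3 - <<'E'
from h import *
print(robot.state()['grip_width'],robot.state()['finger_force'])
go(.4865,.289,.14,180)
E
```

```text
0.027373826162657638 49.558628126978874
pos [0.6116 0.0093 0.1107] [180.   -0.3 180. ] q6 -5.9 t 19.6 -> shift [125.4 279.7 -28.6] twist -0.0
```

>>> play_rows(xyz=[[5,15,-28],[20,45,-28],[36,80,-28],[52,115,-28],[68,150,-28],[84,185,-28],[100,220,-28],[114,250,-28],[126,275,-28],[127,280,-28],[127,280,-28],[127,280,-28]], twist=[0,0,0,0,0,0,0,0,0,0,0,0], grip=[20,20,20,20,20,20,20,20,20,20,20,20])

```text
time: 20.6
position: [0.487, 0.2891, 0.1398]
eef_rot: [-180.0, 0.1, -180.0]
ft_force: [1.0, -0.2, -0.7]
grip_width: 0.0274
finger_force: 49.6
```

>>> play_rows(xyz=[[0,0,0],[0,0,0],[0,0,0]], twist=[0,0,0], grip=[20,20,20])

```text
time: 20.85
position: [0.4872, 0.2882, 0.1393]
eef_rot: [-180.0, 0.0, 179.9]
ft_force: [-0.3, -0.4, -0.7]
grip_width: 0.0273
finger_force: 49.6
```

```bash
python3 - <<'E'
from h import *
T=Tst(); p=robot.camera('wrist'); save(p,'w11')
for n,z in (('water_tray',0),('tall_cup_center',.034)):
  for r in robot.spot_point(p,n): print(n,r, ray(p,r['centre'],z,T).round(4))
go(.4865,.289,.039,180)
E
```

```text
water_tray {'centre': [281.5, 191.0], 'confidence': 0.73} [0.4719 0.2871 0.    ]
tall_cup_center {'centre': [288.9, 95.8], 'confidence': 0.71} [0.4046 0.2918 0.034 ]
pos [0.4869 0.2886 0.1393] [-180.    -0.   179.9] q6 23.3 t 21.0 -> shift [  0.4   0.4 100.3] twist -0.1
```

View pics/w11.png

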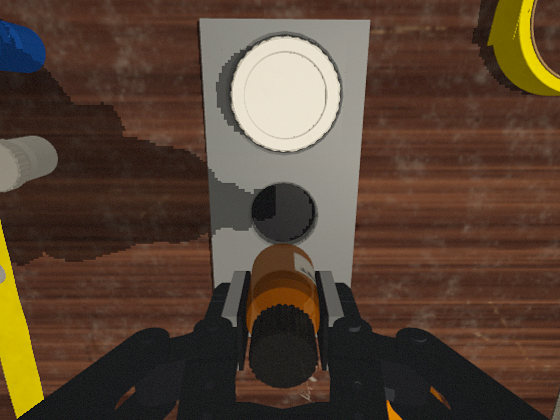

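The middle hole is at (284,212) and in line. Lowering the dropper.

>>> play_rows(xyz=[[1,0,30],[1,0,60],[1,0,80],[1,0,90],[1,0,96],[1,0,100],[1,0,100],[1,0,100],[1,0,100]], twist=[0,0,0,0,0,0,0,0,0], grip=[20,20,20,20,20,20,20,20,20])

```text
time: 21.75
position: [0.4865, 0.2895, 0.0403]
eef_rot: [180.0, 0.1, 180.0]
ft_force: [-0.0, -0.1, -0.8]
grip_width: 0.0275
finger_force: 49.6
```

>>> play_rows(xyz=[[0,0,1],[0,0,1],[0,0,1],[0,0,1],[0,0,1],[0,0,-25],[0,0,-60],[0,0,-95],[0,0,-120],[0,0,-120],[0,0,-120],[0,0,-120]], twist=[0,0,0,0,0,0,0,0,0,0,0,0], grip=[20,35,50,50,50,50,50,50,50,50,50,50])

```text
time: 22.75
position: [0.4853, 0.289, 0.1587]
eef_rot: [-180.0, -0.0, 180.0]
ft_force: [-0.2, -0.0, -0.1]
grip_width: 0.0501
finger_force: 0.0
```

```bash
python3 - <<'E'
from h import *
T=Tst(); p=robot.camera('wrist'); save(p,'w12')
for n,z in (('water_tray',0),('dropper_center',.0375)):
  for r in robot.spot_point(p,n): print(n,r, ray(p,r['centre'],z,T).round(4))
go(.4455,.1115,.16,180)
E
```

```text
water_tray {'centre': [280.6, 186.9], 'confidence': 0.7} [0.4713 0.2871 0.    ]
dropper_center {'centre': [285.3, 217.7], 'confidence': 0.55} [0.4849 0.2905 0.0375]
dropper_center {'centre': [36.2, 160.3], 'confidence': 0.49} [0.4437 0.1216 0.0375]
pos [0.4848 0.2889 0.158 ] [-1.799e+02 -1.000e-01  1.800e+02] q6 23.4 t 22.9 -> shift [  39.2 -177.4   -1.8] twist -0.0
```

Dropper placed. Now the white jar.

>>> play_rows(xyz=[[8,-38,-2],[16,-76,-2],[24,-112,-2],[32,-146,-2],[39,-170,-2],[39,-177,-2],[39,-177,-2],[39,-177,-2],[39,-177,-2],[39,-177,-2],[39,-177,-2]], twist=[0,0,0,0,0,0,0,0,0,0,0], grip=[60,60,60,60,60,60,60,60,60,60,60])

```text
time: 23.82
position: [0.4466, 0.1131, 0.1611]
eef_rot: [180.0, -0.0, -180.0]
ft_force: [-0.3, 0.2, 0.5]
grip_width: 0.0598
finger_force: 0.0
```

```bash
python3 - <<'E'
from h import *
T=Tst(); p=robot.camera('wrist'); save(p,'w13')
for n,z in (('jar_center',.0225),):
  for r in robot.spot_point(p,n): print(n,r, ray(p,r['centre'],z,T).round(4), p['color'][int(r['centre'][1])+8,int(r['centre'][0])])
go(.4455,.1115,.032,180)
E
```

```text
jar_center {'centre': [290.5, 111.0], 'confidence': 0.89} [0.3738 0.1183 0.0225] [ 58 132 216]
jar_center {'centre': [278.2, 210.2], 'confidence': 0.71} [0.4461 0.1094 0.0225] [168 161 147]
pos [0.4466 0.1129 0.1612] [ 180.   -0. -180.] q6 5.0 t 23.9167 -> shift [  1.1  -1.4 129.2] twist 0.0
```

View pics/w13.png

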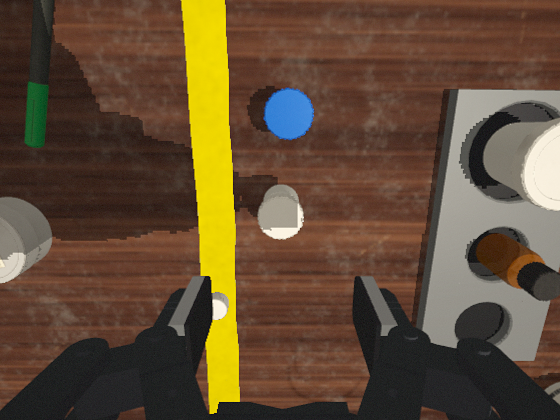

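The white jar is at (281,215) and the blue one at (289,113). The dropper stands in its hole. Grasping the white jar.

>>> play_rows(xyz=[[0,-2,40],[0,-2,75],[0,-2,105],[0,-2,121],[0,-2,127],[0,-2,127],[0,-2,127],[0,-2,127],[0,-2,127],[0,-2,127],[0,-2,90],[0,-2,50]], twist=[0,0,0,0,0,0,0,0,0,0,0,0], grip=[60,60,60,60,60,20,20,20,20,20,20,20])

```text
time: 24.92
position: [0.4446, 0.11, 0.1111]
eef_rot: [-180.0, -0.3, 180.0]
ft_force: [1.5, 0.0, 0.5]
grip_width: 0.0301
finger_force: 49.6
```

```bash
python3 - <<'E'
from h import *
print(robot.state()['grip_width'],robot.state()['finger_force'])
go(.5535,.289,.15,180)
E
```

```text
0.03005926503716551 49.63191363145597
pos [0.4446 0.11   0.1111] [-180.    -0.3  180. ] q6 4.8 t 24.9167 -> shift [-108.6  179.   -39.4] twist -0.0
```

>>> play_rows(xyz=[[-5,5,-39],[-25,30,-39],[-45,62,-39],[-65,96,-39],[-85,130,-39],[-100,160,-39],[-107,177,-39],[-107,179,-39],[-107,179,-39],[-107,179,-39],[-107,179,-39],[-107,179,-39]], twist=[0,0,0,0,0,0,0,0,0,0,0,0], grip=[20,20,20,20,20,20,20,20,20,20,20,20])

```text
time: 25.92
position: [0.5534, 0.2881, 0.1507]
eef_rot: [-180.0, 0.0, 179.9]
ft_force: [-0.6, -0.3, 0.7]
grip_width: 0.0301
finger_force: 49.6
```

```bash
python3 - <<'E'
from h import *
robot.camera('wrist');robot.camera('wrist')
T=Tst(); p=robot.camera('wrist'); save(p,'w14')
print(p['cx'])
for n,z in (('water_tray',0),):
  for r in robot.spot_point(p,n): print(n,r, ray(p,r['centre'],z,T).round(4))
go(.5535,.289,.0395,180)
E
```

```text
282.24122694314525
water_tray {'centre': [280.1, 98.9], 'confidence': 0.8} [0.4729 0.2864 0.    ]
pos [0.5536 0.2886 0.1506] [180.    0.  179.9] q6 20.9 t 26.1167 -> shift [  0.2   0.3 111.1] twist -0.1
```

View pics/w14.png

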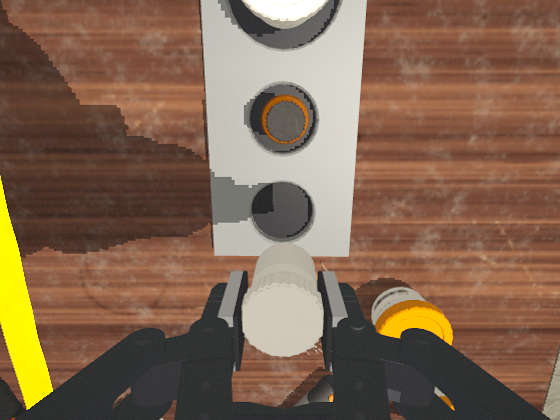

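The dropper is centred in the middle hole, and the end hole at (282,211) is in line. Lowering the jar.

>>> play_rows(xyz=[[0,0,35],[0,0,65],[0,0,88],[0,0,100],[0,0,107],[0,0,111],[0,0,111],[0,0,111],[0,0,111]], twist=[0,0,0,0,0,0,0,0,0], grip=[20,20,20,20,20,20,20,20,20])

```text
time: 26.87
position: [0.5545, 0.2895, 0.0405]
eef_rot: [180.0, 0.1, 180.0]
ft_force: [-0.4, -0.8, -0.3]
grip_width: 0.0297
finger_force: 49.7
```

>>> play_rows(xyz=[[0,0,1],[0,0,1],[0,0,1],[0,0,1],[0,0,1],[0,0,-25],[0,0,-60],[0,0,-95],[0,0,-130],[25,0,-140],[50,0,-140],[50,0,-140]], twist=[0,0,0,0,0,0,0,0,0,0,0,0], grip=[20,35,50,50,50,50,50,50,50,50,50,50])

```text
time: 27.87
position: [0.5001, 0.2892, 0.1803]
eef_rot: [180.0, -0.1, -180.0]
ft_force: [0.9, 1.1, -0.1]
grip_width: 0.05
finger_force: 0.0
```

```bash
python3 - <<'E'
from h import *
for _ in range(5): robot.camera('wrist')
T=Tst(); p=robot.camera('wrist'); t=robot.camera('top'); save(p,'w15'); save(t,'t2')
wt=np.array([.473,.2885]); 
for n,z in (('water_tray',0),('tall_cup_center',.034),('dropper_center',.0375),('jar_center',.0265)):
  for r in robot.spot_point(p,n): print(n,round(r['confidence'],2), ray(p,r['centre'],z,T).round(4))
for n,z in (('swab_tray',0),('short_cup_center',.026),('swab_center',.011),('tin_center',.018)):
  for r in robot.spot_point(t,n): print('top',n,round(r['confidence'],2), ray(t,r['centre'],z).round(4))
a=cv2.cvtColor(t['color'],cv2.COLOR_RGB2BGR)[200:290,340:420]
w=cv2.cvtColor(p['color'],cv2.COLOR_RGB2BGR)
cv2.imwrite('pics/fin.png',np.hstack([cv2.resize(a,(373,420),interpolation=cv2.INTER_CUBIC),w[:,130:530]]))
E
```

```text
water_tray 0.74 [0.4752 0.287  0.    ]
tall_cup_center 0.96 [0.4039 0.2906 0.034 ]
tall_cup_center 0.26 [0.4851 0.2897 0.034 ]
dropper_center 0.88 [0.484  0.2922 0.0375]
dropper_center 0.72 [0.4043 0.2892 0.0375]
jar_center 0.96 [0.5546 0.2916 0.0265]
jar_center 0.68 [0.3761 0.1217 0.0265]
jar_center 0.21 [0.469  0.2874 0.0265]
top swab_tray 0.68 [ 0.4871 -0.2854  0.    ]
top short_cup_center 0.68 [ 0.4458 -0.2671  0.026 ]
top short_cup_center 0.47 [0.7225 0.4096 0.026 ]
top swab_center 0.42 [ 0.5411 -0.3046  0.011 ]
top tin_center 0.68 [ 0.4664 -0.1072  0.018 ]
```

View pics/fin.png

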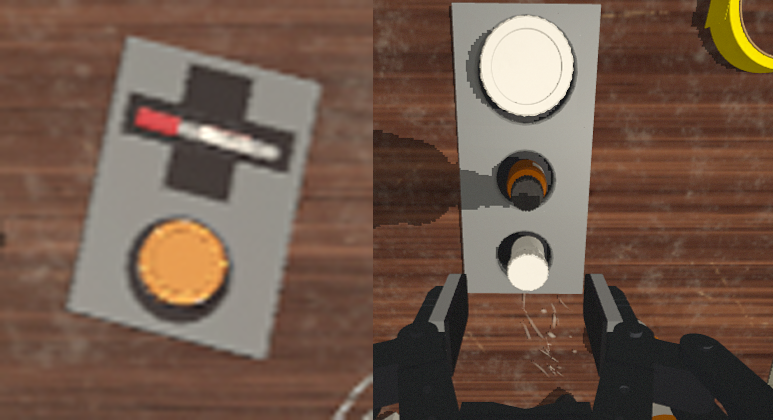

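All five parts sit in their recesses. In the left crop, the tube is centred in the slot and the short cup is down in its hole, a few mm off centre. On the right, the tall cup, dropper and jar stand centred. The gripper is clear, so I'm handing in.

```bash
python3 -c "
from h import *
print(robot.hand_in())"
```

```text
the job is handed in; nothing more can be done
None
```

I placed all five items in their recesses and handed the job in at about 28 s of the 109 s allowed; the hand-in gave no verdict. The short cup sits about 5 mm off its hole's centre, inside the 11 mm limit, and the tin and the blue jar were left alone.

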